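# Draw the blue-covered sample tray forward into its nest in the tray feeder

### The job

The sample tray with the blue cover sits too far back in its lane of the tray feeder, walled in on both sides and partly under the hood. Press gently on top of its cover and drag it towards the front by friction, keeping it in its lane, until it has dropped off the raised deck and lies flat and fully down in the nest at the front of that same lane. How high the cover stands differs from tray to tray, so feel for it; do not bear down hard on it, and leave the grey-covered tray and everything else on the bench where it is.

Things in the scene. Friction and masses are not known exactly. Their poses are not given: they have to be found in the camera images.
- dock: tray feeder, fixed, white and grey, 390 mm long (x), 207 wide (y). Origin: centre of the lanes' underside at bench level; z up; its front is -x (towards the robot). Two lanes along x, centred at y = +49 and -49 mm, each 89 mm wide between walls with tops at z = 46. In each, from the back: back wall at x = +153, deck to x = -19, nest from there to the front stop at x = -150 (stop's top z = 34)
- step_edge (a point): middle of the front edge of the decks (dock x = -19, y = 0, z = 26 mm; axes as the dock's). The decks are flat slippery aluminium, top at dock z = 26; at this edge they step down sharply 6 mm to the nest floors at z = 20
- hood_edge (a point): middle of the front edge of the white hood, on its top (dock x = +85, y = 0, z = 62 mm; axes as the dock's). The hood covers both lanes from here backwards, underside at dock z = 56; behind it, x = +160 to +230, stands a housing 75 mm high
- nest_left (a point): centre of the nest floor in the lane at +y of the feeder (dock frame x = -84.5, y = +49, z = 20 mm); axes as the dock's
- nest_right (a point): centre of the nest floor in the lane at -y of the feeder (dock frame x = -84.5, y = -49, z = 20 mm); axes as the dock's
- blue_tray: tray to move, loose, 0.12 to 0.24 kg: white base 127 mm long (x, along the lane), 85.5 wide, under a flat, grippy, rigid blue cover whose top lies 14 to 24 mm above the underside: this varies, is not reported and stays fixed. Origin: centre of underside. Starts on the deck of either lane, front 60 to 100 mm out of the hood; slides easily. Past the step its front sinks; its rear drops only within about 4 mm of the front stop
- grey_tray: a like tray with a grey cover in the other lane, loose, to be left alone. Origin: centre of its underside
- tip_box: orange box with a pale lid, 118 x 78 x 60 mm, loose, standing beside the feeder; leave alone. Origin: centre of its underside
- solvent_a: clear bottle with blue cap, 84 mm across, 190 mm high, loose; leave alone. Origin: centre of its underside
- beaker: glass beaker, 76 mm across, 90 mm high, loose; leave alone. Origin: centre of its underside
- vial_rack: grey rack of capped vials, 100 x 160 x 40 mm, loose; leave alone. Origin: centre of its underside
- spatula: spatula 190 mm long with a wooden handle, lying flat on the bench, loose; leave alone. Origin: near the middle of its length, underside
Mind the look-alikes: they are no part of the job. Leave any pink look-alike of the blue_tray alone.

How it is judged:
By the outcome, as a careful person would: the job done as asked, in the order asked, and still so for the second after the job is handed in, with the robot touching nothing.
It also fails if it takes over 54 s, if anything falls off the work surface, if the arm or the gripper's body presses on something with over 40 N, if the wrist force passes 120 N, or if a joint passes its speed limit or range.

### The arm

A 7-joint arm with a two-finger parallel gripper is mounted at the origin on the work surface. World frame = base frame: x ahead of the robot, y to its left, z up, the work surface at z = 0. Lengths are in m, angles in rad, forces in N, time in s.
With the tool pointing down it reaches from about 0.425 to 0.925 m from the base axis. Payload 6.8 kg.
Tool frame: the origin (TCP) lies at the very end of the fingers, on their centre line; the grasp point (between the pads) lies 19 mm behind it; z points along the fingers, y is the line along which they close (so a half turn about z gives the same grasp; the last joint's range is limited). The gripper opens to 88 mm and grips with 3 to 60 N. Pads are 20 mm wide; open, the fingers measure 115 mm over their backs; the gripper's body (75 mm by 178 mm) begins 61 mm behind the grasp point.
Start: joints at [1.191, 0.477, 0.022, 1.555, -0.011, 1.109, -0.083], TCP at [0.181, -0.65, 0.223] pointing down, gripper open.
Joint ranges: [-2.96, 2.96], [-0.34, 2.1], [-1.41, 1.46], [0.24, 2.44], [-1.37, 4.51], [0.17, 1.92], [-2.96, 2.96]. Speed limits (rad/s): [2.39, 2.39, 3.14, 3.14, 3.14, 3.14, 3.14].

### API

Orientations are given as a unit quaternion [x, y, z, w].
In Python, from station import env gives the robot as it stands.
- The arm moves only by the tool arm_command, never from a script. Its argument "moves" is a list of rows, each an object of numbers: "x", "y", "z": the shift along the tool's x, y, z in m; "ax", "ay", "az": the turn, a rotation vector about the tool's x, y, z in rad. In form: [{"x": .., "y": .., "z": .., "ax": .., "ay": .., "az": ..}, ...]. A call has 1 to 10 rows; each row shifts and turns the commanded pose from where the row before left it, along the tool's axes as they then stand; what a row does not reach is not made up. A row lasts 1/8 s, in which the tool goes at most 62.5 mm and 10.7 degrees, less where a joint would pass 70% of its speed; a pose out of reach is approached as far as the arm can. A call is refused whole if a number of a shift passes 0.0625 or a number of a turn 0.188, either way. A call with a gripper value outside its range is refused whole. "hand" is the finger opening in m, from 0 to 0.0878, set as the call begins (left out, the last holds). The fingers move at their own pace and stop on an object; the grip force is fixed at half the most. Time passes only in rows, so rows that do not move let the fingers close. It gives the time, the measured TCP pose, the force, the opening and the grip force at its end, in the units of the state.
- env.observe(): the state, without advancing time (a new reading comes with each control period).
- env.capture(name): name is "side" or "top"; returns a dict with "frame" (384x512x3 uint8, blue, green, red), "z_map" (384x512 float32, m along the optical axis (not along the pixel's ray), 0 where there is no reading), "vfov" (degrees; the focal length in pixels is half the picture's height over the tangent of half this angle, whatever the lens; pixels are square), "cx", "cy" (the principal point, pixels), "k1" (the pictures are not rectified: a ray, as slopes to the right and down, at radius r is drawn at 1 + k1 r^2 times it, then the intrinsics apply), "cam_to_world" (4x4, takes a point from camera to world coordinates). Camera axes: x right, y down, z forward; pixel columns grow to the right and rows downward; lengths in m; the calibration is good to about 2 mm. A picture is of the moment at which its call begins.
- env.finish_job(): hands the job in; it is judged then, once.
The state is a dict: "time_s": time; "q": joint angles; "joint_velocities": joint speeds; "joint_efforts": joint torques, N m; "eef_pos": TCP position; "tool_rot": TCP orientation; "wrist_force": force on the tool from outside, world axes, zero at the start; "ft_torque": the same for the moment, N m; "gripper_width": opening from 0.0 (shut) to 1.0 (fully open); "grasp_force": force on a finger pad.
Only numpy, scipy, OpenCV 4.12 (cv2) and the standard library are available. Lean on these libraries where they do the work, as an engineer would, in place of code of your own. Each camera call takes 0.05 s, during which the arm holds its last target. There are 200 camera calls.

## Working session

There is one attempt and no reset: what is moved stays moved. The work goes in short steps, Python scripts to look and compute and a tool call to move; the robot and the scene stay as the last step left them, time stands still between calls to the robot, and variables do not carry over. Pictures are saved under pics/ and viewed, at most 10 in all, crops included, and the job is handed in when it is done.

Besides the shell and the picture viewer there is one more tool, called after "Call:" as name([rows], argument=value, ...), one row to a line, values as JSON. arm_command: Moves the arm, as the interface text tells. Its arguments: {"type":"object","properties":{"moves":{"type":"array","items":{"type":"object","properties":{"x":{"type":"number"},"y":{"type":"number"},"z":{"type":"number"},"ax":{"type":"number"},"ay":{"type":"number"},"az":{"type":"number"}}}},"hand":{"type":"number"}},"required":["moves"]}

```bash
mkdir -p pics; cat > h.py <<'E'
import numpy as np,cv2
from station import env
def rays(c,uv):
    f=c["frame"].shape[0]/2/np.tan(np.radians(c["vfov"])/2)
    K=np.array([[f,0,c["cx"]],[0,f,c["cy"]],[0,0,1]])
    d=cv2.undistortPoints(np.float64(uv).reshape(-1,1,2),K,np.array([c["k1"],0,0,0.]))[:,0]
    return np.c_[d,np.ones(len(d))]
def onplane(c,uv,z):
    T=c["cam_to_world"];d=rays(c,uv)@T[:3,:3].T;o=T[:3,3]
    return o+d*((z-o[2])/d[:,2])[:,None]
def cloud(c):
    v,u=np.nonzero(c["z_map"]>0)
    T=c["cam_to_world"];p=rays(c,np.c_[u,v])*c["z_map"][v,u][:,None]
    return u,v,p@T[:3,:3].T+T[:3,3]
E
python3 - <<'E'
from h import *
for n in("top","side"):
    c=env.capture(n);cv2.imwrite(f"pics/{n}0.png",c["frame"]);print(n,c["cam_to_world"].round(3).tolist(),c["vfov"],c["k1"])
    np.save(n+"0.npy",c,allow_pickle=True)
s=env.observe();print(s)
E
```

```text
top [[-0.023, -0.998, 0.055, 0.516], [-0.999, 0.021, -0.025, 0.026], [0.023, -0.056, -0.998, 1.319], [0.0, 0.0, 0.0, 1.0]] 42.19265480785962 -0.17791135494381527
side [[0.986, -0.111, 0.122, 0.488], [-0.165, -0.636, 0.754, -0.765], [-0.006, -0.763, -0.646, 0.735], [0.0, 0.0, 0.0, 1.0]] 54.944712526658876 -0.07914344777080513
{'time_s': 0.1, 'q': array([ 1.19091571,  0.47767753,  0.02234289,  1.55629723, -0.01148028,
        1.10929563, -0.08308769]), 'joint_velocities': array([ 4.49942749e-05, -1.78927686e-04,  1.31314959e-03, -3.09619331e-03,
        1.93213732e-04, -3.12884139e-04, -1.25466787e-03]), 'joint_efforts': array([ 4.41693555e-03, -5.84098220e+01,  1.54059000e+00, -2.73315614e+01,
       -5.41056460e-02,  1.30987572e-02,  1.74640564e-05]), 'eef_pos': array([ 0.18104918, -0.64973188,  0.22182908]), 'tool_rot': array([ 9.90778004e-01,  1.35492979e-01, -1.68053260e-04, -7.56306243e-04]), 'wrist_force': array([-0.2088193 ,  0.56935862,  0.19723691]), 'ft_torque': array([-0.00187214,  0.02500532, -0.0275898 ]), 'grasp_force': 0.0, 'gripper_width': 1.0036652112833582}
```

View pics/top0.png

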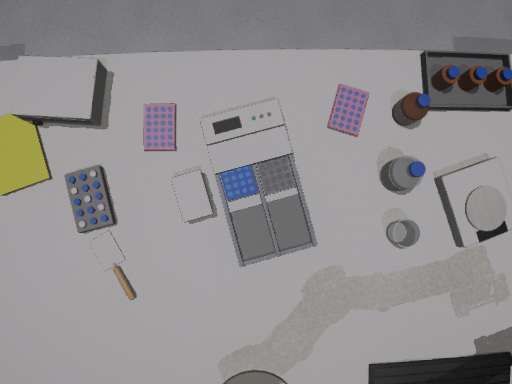

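View pics/side0.png

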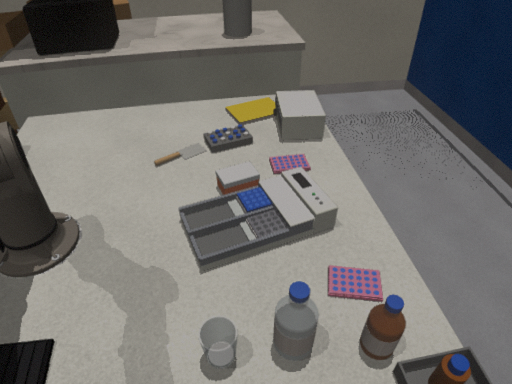

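Top view: the blue-covered tray is in the left lane (+y) at about (240,183) and the grey one in the right lane at (277,174). The pink cards with blue dots at (159,127) and (348,110) are the look-alikes, lying on the bench. An enlarged crop will confirm this, and I'll measure from it.

```bash
python3 - <<'E'
from h import *
c=np.load("top0.npy",allow_pickle=True).item()
cv2.imwrite("pics/crop1.png",cv2.resize(c["frame"][90:275,160:330],None,fx=3.2,fy=3.2,interpolation=cv2.INTER_CUBIC))
u,v,p=cloud(c)
m=(u>190)&(u<325)&(v>90)&(v<275)
u,v,p=u[m],v[m],p[m]
h,b=np.histogram(p[:,2],np.arange(0,.1,.003));print(dict(zip((b[:-1]*1000).round().astype(int).tolist(),h.tolist())))
k=(p[:,2]>.012)
r=cv2.minAreaRect(np.float32(p[k&(u>200)&(abs(p[:,2])<.1)][:,:2]*1000));print("all",r)
for lo,hi in((.068,.085),(.056,.067)):
    q=p[(p[:,2]>lo)&(p[:,2]<hi)];print(lo,len(q),cv2.minAreaRect(np.float32(q[:,:2]*1000)),np.median(q[:,2]))
hsv=cv2.cvtColor(c["frame"],cv2.COLOR_BGR2HSV)
mk=(hsv[...,0]>100)&(hsv[...,0]<130)&(hsv[...,1]>130)
k=mk[v,u]&(u<270)&(v>150);print("blue",k.sum(),p[k].mean(0),np.median(p[k,2]),cv2.minAreaRect(np.float32(p[k][:,:2]*1000)))
E
```

```text
{0: 4439, 3: 1577, 6: 183, 9: 10, 12: 44, 15: 461, 18: 1358, 21: 1336, 24: 611, 27: 277, 30: 169, 33: 226, 36: 325, 39: 524, 42: 645, 45: 699, 48: 600, 51: 358, 54: 192, 57: 668, 60: 1311, 63: 879, 66: 220, 69: 195, 72: 776, 75: 903, 78: 314, 81: 23, 84: 2, 87: 0, 90: 0, 93: 0, 96: 0}
all ((605.1045532226562, 5.1637725830078125), (392.1572265625, 268.54931640625), 14.09775447845459)
0.068 2250 ((732.2352294921875, 5.79974365234375), (145.0063934326172, 207.78848266601562), 13.93998908996582) 0.07528916956295029
0.056 3063 ((664.242431640625, 41.278778076171875), (168.2845458984375, 329.40667724609375), 30.325754165649414) 0.06188423191238668
blue 634 [0.61215333 0.02627731 0.05035889] 0.05037104800517056 ((613.1309814453125, 26.649269104003906), (72.83155822753906, 79.74114990234375), 14.260087013244629)
```

View pics/crop1.png

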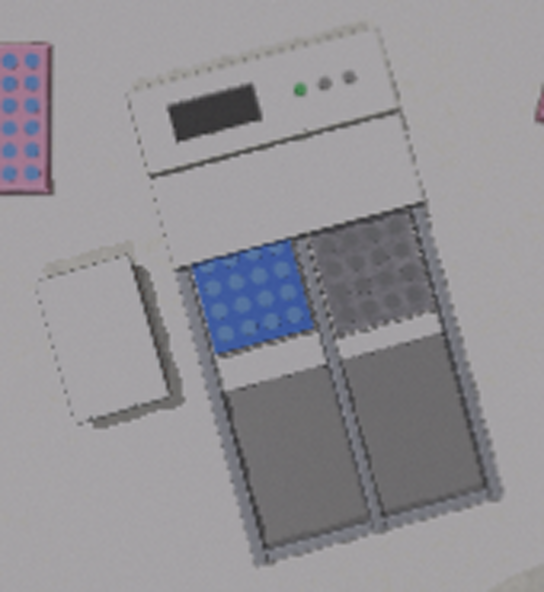

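Crop: the blue cover spans roughly (195,265)–(315,350) in the left lane. The white strip in front of it is bare deck, and the hood's front edge runs from (178,270) to (425,203). This is the tray meant: it is in the feeder with a blue cover. The pink ones lie on the bench outside it.

```bash
python3 - <<'E'
from h import *
c=np.load("top0.npy",allow_pickle=True).item()
P=lambda x,y:(160+(x+.5)/3.2-.5,90+(y+.5)/3.2-.5)
pts=[((127,90),.075,(230,103.5)),((378,25),.075,(230,-103.5)),((150,175),.075,(160,103.5)),((400,111),.075,(160,-103.5)),((178,270),.062,(85,103.5)),((425,203),.062,(85,-103.5)),((258,564),.046,(-160,100)),((500,495),.046,(-160,-100))]
W=np.array([onplane(c,[P(*a)],z)[0] for a,z,_ in pts]);D=np.array([d for *_,d in pts])/1000
A=W[:,:2];a0,d0=A.mean(0),D.mean(0);
z=np.sum((A-a0)@[1,1j]*np.conj((D-d0)@[1,1j]));th=np.angle(z)
R=np.array([[np.cos(th),-np.sin(th)],[np.sin(th),np.cos(th)]]);t=a0-R@d0
print("dock",t,np.degrees(th));print(((A-t)@R*1000).round(1).tolist())
for n,pp,zz in(("blue corners",[(193,268),(293,240),(315,330),(220,353)],.046),("step",[(232,390),(327,364),(347,357),(441,333)],.026)):
    print(n,((onplane(c,[P(*q) for q in pp],zz)[:,:2]-t)@R*1000).round(1).tolist())
np.savez("dock.npz",t=t,th=th)
# depth heights by region
for n in("top","side"):
    c=np.load(n+"0.npy",allow_pickle=True).item()
    u,v,p=cloud(c);d=(p[:,:2]-t)@R*1000
    for nm,x0,x1,y0,y1 in(("hood",95,150,-90,90),("blue",25,75,20,78),("grey",25,75,-78,-20),("deck",-12,5,20,78),("nestL",-140,-40,25,75)):
        k=(d[:,0]>x0)&(d[:,0]<x1)&(d[:,1]>y0)&(d[:,1]<y1)&(abs(p[:,2]-.04)<.05);print(n,nm,k.sum(),np.median(p[k,2]))
f=lambda x,y:(t+R@np.array([x,y])/1000).round(4)
print("press candidates",f(40,49),f(0,49),"cur",env.observe()["eef_pos"])
E
```

```text
dock [ 0.57811337 -0.03278824] 13.902549998835129
[[230.8, 103.1], [230.2, -103.3], [160.1, 102.8], [158.4, -101.5], [83.0, 101.1], [83.7, -102.7], [-158.9, 101.0], [-157.3, -100.6]]
blue corners [[83.1, 89.4], [84.0, 6.0], [9.5, 8.0], [11.5, 86.2]]
step [[-19.1, 84.9], [-18.9, 4.9], [-17.7, -12.4], [-18.9, -91.7]]
top hood 1501 0.06252149450910194
top blue 441 0.050469220927046754
top grey 431 0.040970459589633856
top deck 147 0.02618963250689399
top nestL 730 0.020852568111921377
side hood 821 0.06131050336882793
side blue 230 0.04925456717050414
side grey 282 0.04021180324268897
side deck 73 0.025219215538658357
side nestL 389 0.02041902763175485
press candidates [0.6052 0.0244] [0.5663 0.0148] cur [ 0.18104918 -0.64973188  0.22182908]
```

Call:
arm_command([
  {"az":0.03},
  {"x":0.0372,"y":-0.0345},
  {"x":0.0372,"y":-0.0345},
  {"x":0.0372,"y":-0.0345},
  {"x":0.0372,"y":-0.0345},
  {"x":0.0372,"y":-0.0345},
  {"x":0.0372,"y":-0.0345},
  {"x":0.0372,"y":-0.0345},
  {"x":0.0372,"y":-0.0345},
], hand=0)

```text
invalid input at $.moves[0]: expected keys x, y, z, ax, ay, az
```

Call:
arm_command([
  {"x":0.0372,"y":-0.0345},
  {"x":0.0372,"y":-0.0345},
  {"x":0.0372,"y":-0.0345},
  {"x":0.0372,"y":-0.0345},
  {"x":0.0372,"y":-0.0345},
  {"x":0.0372,"y":-0.0345},
  {"x":0.0372,"y":-0.0345},
  {"x":0.0372,"y":-0.0345},
  {},
  {},
])

```text
invalid input at $.moves[0]: expected keys x, y, z, ax, ay, az
```

Call:
arm_command([
  {"x":0,"y":0,"z":0,"ax":0,"ay":0,"az":0.03},
  {"x":0.0372,"y":-0.0345,"z":0,"ax":0,"ay":0,"az":0},
  {"x":0.0372,"y":-0.0345,"z":0,"ax":0,"ay":0,"az":0},
  {"x":0.0372,"y":-0.0345,"z":0,"ax":0,"ay":0,"az":0},
  {"x":0.0372,"y":-0.0345,"z":0,"ax":0,"ay":0,"az":0},
  {"x":0.0372,"y":-0.0345,"z":0,"ax":0,"ay":0,"az":0},
  {"x":0.0372,"y":-0.0345,"z":0,"ax":0,"ay":0,"az":0},
  {"x":0.0372,"y":-0.0345,"z":0,"ax":0,"ay":0,"az":0},
  {"x":0.0372,"y":-0.0345,"z":0,"ax":0,"ay":0,"az":0},
], hand=0)

```text
time_s: 1.23
eef_pos: [0.4048, -0.3096, 0.2228]
tool_rot: [0.993, 0.12, 0.0, 0.0]
wrist_force: [0.4, -0.1, 0.2]
gripper_width: 0.022
grasp_force: 0.0
```

Call:
arm_command([
  {"x":0.0372,"y":-0.0345,"z":0,"ax":0,"ay":0,"az":0},
  {"x":0.0372,"y":-0.0345,"z":0,"ax":0,"ay":0,"az":0},
  {"x":0.0372,"y":-0.0345,"z":0,"ax":0,"ay":0,"az":0},
  {"x":0.0372,"y":-0.0345,"z":0,"ax":0,"ay":0,"az":0},
  {"x":0.0372,"y":-0.0345,"z":0,"ax":0,"ay":0,"az":0},
  {"x":0.0372,"y":-0.0345,"z":0,"ax":0,"ay":0,"az":0},
  {"x":0.0372,"y":-0.0345,"z":0,"ax":0,"ay":0,"az":0},
  {"x":0.0372,"y":-0.0345,"z":0,"ax":0,"ay":0,"az":0},
  {"x":0,"y":0,"z":0,"ax":0,"ay":0,"az":0},
  {"x":0,"y":0,"z":0,"ax":0,"ay":0,"az":0},
])

```text
time_s: 2.48
eef_pos: [0.6266, 0.0276, 0.2222]
tool_rot: [0.993, 0.12, -0.001, 0.0]
wrist_force: [0.5, 0.4, -0.1]
gripper_width: 0.005
grasp_force: 0.0
```

Call:
arm_command([
  {"x":0,"y":-0.002,"z":0.04,"ax":0,"ay":0,"az":0},
  {"x":0,"y":0,"z":0.05,"ax":0,"ay":0,"az":0},
  {"x":0,"y":0,"z":0.05,"ax":0,"ay":0,"az":0},
  {"x":0,"y":0,"z":0.018,"ax":0,"ay":0,"az":0},
  {"x":0,"y":0,"z":0,"ax":0,"ay":0,"az":0},
  {"x":0,"y":0,"z":0,"ax":0,"ay":0,"az":0},
])

```text
time_s: 3.22
eef_pos: [0.628, 0.03, 0.0668]
tool_rot: [0.993, 0.12, 0.002, 0.0]
wrist_force: [0.5, -0.1, -0.2]
gripper_width: 0.005
grasp_force: 0.0
```

Call:
arm_command([
  {"x":0,"y":0,"z":0.003,"ax":0,"ay":0,"az":0},
  {"x":0,"y":0,"z":0.003,"ax":0,"ay":0,"az":0},
  {"x":0,"y":0,"z":0.003,"ax":0,"ay":0,"az":0},
  {"x":0,"y":0,"z":0,"ax":0,"ay":0,"az":0},
])

```text
time_s: 3.72
eef_pos: [0.6262, 0.0301, 0.0554]
tool_rot: [0.993, 0.121, -0.0, 0.0]
wrist_force: [1.0, 0.6, 0.9]
gripper_width: 0.009
grasp_force: 0.0
```

Call:
arm_command([
  {"x":0,"y":0,"z":0.001,"ax":0,"ay":0,"az":0},
  {"x":0,"y":0,"z":0.001,"ax":0,"ay":0,"az":0},
  {"x":0,"y":0,"z":0.001,"ax":0,"ay":0,"az":0},
  {"x":0,"y":0,"z":0,"ax":0,"ay":0,"az":0},
])

```text
time_s: 4.22
eef_pos: [0.6264, 0.0301, 0.0526]
tool_rot: [0.993, 0.121, -0.0, 0.0]
wrist_force: [-0.4, -0.4, -0.8]
gripper_width: 0.007
grasp_force: 0.0
```

Call:
arm_command([
  {"x":0,"y":0,"z":0.001,"ax":0,"ay":0,"az":0},
  {"x":0,"y":0,"z":0,"ax":0,"ay":0,"az":0},
])

```text
time_s: 4.47
eef_pos: [0.6264, 0.0302, 0.0516]
tool_rot: [0.993, 0.121, -0.0, 0.0]
wrist_force: [0.4, 0.0, 0.8]
gripper_width: 0.002
grasp_force: 0.0
```

Call:
arm_command([
  {"x":0,"y":0,"z":0.001,"ax":0,"ay":0,"az":0},
  {"x":0,"y":0,"z":0,"ax":0,"ay":0,"az":0},
])

```text
time_s: 4.72
eef_pos: [0.6264, 0.0301, 0.0506]
tool_rot: [0.993, 0.121, -0.0, 0.0]
wrist_force: [-0.1, 0.3, 0.0]
gripper_width: 0.003
grasp_force: 0.0
```

Call:
arm_command([
  {"x":0,"y":0,"z":0.0005,"ax":0,"ay":0,"az":0},
  {"x":0,"y":0,"z":0,"ax":0,"ay":0,"az":0},
])

```text
time_s: 4.97
eef_pos: [0.6265, 0.0302, 0.0505]
tool_rot: [0.993, 0.121, 0.0, 0.0]
wrist_force: [-1.9, -0.7, 4.4]
gripper_width: 0.005
grasp_force: 1.9
```

Call:
arm_command([
  {"x":0,"y":0,"z":0.0003,"ax":0,"ay":0,"az":0},
  {"x":0,"y":0,"z":0,"ax":0,"ay":0,"az":0},
])

```text
time_s: 5.22
eef_pos: [0.6267, 0.0301, 0.0504]
tool_rot: [0.993, 0.121, 0.0, 0.0]
wrist_force: [-2.6, 0.5, 6.9]
gripper_width: 0.005
grasp_force: 3.0
```

Call:
arm_command([
  {"x":-0.003,"y":0,"z":0,"ax":0,"ay":0,"az":0},
  {"x":-0.004,"y":0,"z":0,"ax":0,"ay":0,"az":0},
  {"x":-0.004,"y":0,"z":0,"ax":0,"ay":0,"az":0},
  {"x":-0.004,"y":0,"z":0,"ax":0,"ay":0,"az":0},
])

```text
time_s: 5.72
eef_pos: [0.6125, 0.0267, 0.0504]
tool_rot: [0.993, 0.121, 0.001, -0.0]
wrist_force: [1.9, 0.2, 5.4]
gripper_width: 0.005
grasp_force: 2.6
```

```bash
cat > look.py <<'E'
from h import *
import sys
d=np.load("dock.npz");t,th=d["t"],float(d["th"])
R=np.array([[np.cos(th),-np.sin(th)],[np.sin(th),np.cos(th)]])
for n in("top","side"):
    c=env.capture(n);u,v,p=cloud(c)
    hsv=cv2.cvtColor(c["frame"],cv2.COLOR_BGR2HSV)
    mk=(hsv[...,0]>100)&(hsv[...,0]<130)&(hsv[...,1]>130)
    D=(p[:,:2]-t)@R*1000
    k=mk[v,u]&(abs(D[:,1]-49)<48)&(D[:,0]>-160)&(D[:,0]<120)&(p[:,2]>.03)&(p[:,2]<.06)
    if k.sum()<20: print(n,"none");continue
    q=D[k];z=p[k,2]*1000;A=np.c_[q[:,0],np.ones(len(q))]
    s=np.linalg.lstsq(A,z,rcond=None)[0]
    print(n,"blue n",k.sum(),"x",np.percentile(q[:,0],[1,99]).round(1),"y",np.percentile(q[:,1],[1,99]).round(1),"z",np.median(z).round(1),"slope",s[0].round(4))
    if len(sys.argv)>1: cv2.imwrite(f"pics/{n}{sys.argv[1]}.png",c["frame"])
s=env.observe();print("tip dock",(R.T@(s["eef_pos"][:2]-t)*1000).round(1),s["wrist_force"].round(1))
E
python3 look.py
```

```text
top none
side blue n 256 x [-2.5 85.8] y [ 6.4 93.2] z 49.3 slope -0.0031
tip dock [47.2 49.5] [-0.   0.6  6.5]
```

Call:
arm_command([
  {"x":-0.004,"y":0,"z":0,"ax":0,"ay":0,"az":0},
  {"x":-0.005,"y":0,"z":0,"ax":0,"ay":0,"az":0},
  {"x":-0.005,"y":0,"z":0,"ax":0,"ay":0,"az":0},
  {"x":-0.005,"y":0,"z":0,"ax":0,"ay":0,"az":0},
  {"x":-0.005,"y":0,"z":0,"ax":0,"ay":0,"az":0},
])

```text
time_s: 6.45
eef_pos: [0.5892, 0.0209, 0.0504]
tool_rot: [0.993, 0.121, 0.001, -0.0]
wrist_force: [2.5, 0.1, 5.6]
gripper_width: 0.01
grasp_force: 2.7
```

Call:
arm_command([
  {"x":-0.005,"y":0,"z":0,"ax":0,"ay":0,"az":0},
  {"x":-0.005,"y":0,"z":0,"ax":0,"ay":0,"az":0},
  {"x":-0.005,"y":0,"z":0,"ax":0,"ay":0,"az":0},
  {"x":-0.005,"y":0,"z":0,"ax":0,"ay":0,"az":0},
])

```text
time_s: 6.95
eef_pos: [0.5698, 0.0162, 0.0504]
tool_rot: [0.993, 0.121, 0.001, -0.0]
wrist_force: [2.3, 0.5, 4.9]
gripper_width: 0.003
grasp_force: 2.8
```

```bash
python3 look.py
```

```text
top none
side blue n 353 x [-45.9  73.6] y [ 7.2 89.6] z 49.5 slope 0.004
tip dock [ 3.  49.5] [0.3 0.7 7.5]
```

Call:
arm_command([
  {"x":-0.004,"y":0,"z":0,"ax":0,"ay":0,"az":0},
  {"x":-0.005,"y":0,"z":0,"ax":0,"ay":0,"az":0},
  {"x":-0.005,"y":0,"z":0,"ax":0,"ay":0,"az":0},
  {"x":-0.004,"y":0,"z":0,"ax":0,"ay":0,"az":0},
])

```text
time_s: 7.55
eef_pos: [0.5523, 0.0118, 0.0504]
tool_rot: [0.993, 0.121, 0.001, -0.0]
wrist_force: [1.5, 0.7, 5.2]
gripper_width: 0.005
grasp_force: 2.7
```

Call:
arm_command([
  {"x":-0.004,"y":0,"z":0,"ax":0,"ay":0,"az":0},
  {"x":-0.003,"y":0,"z":0.0002,"ax":0,"ay":0,"az":0},
])

```text
time_s: 7.8
eef_pos: [0.5458, 0.0102, 0.0504]
tool_rot: [0.993, 0.121, 0.001, -0.0]
wrist_force: [1.8, 1.2, 6.6]
gripper_width: 0.001
grasp_force: 3.4
```

Call:
arm_command([
  {"x":-0.004,"y":0,"z":0.0002,"ax":0,"ay":0,"az":0},
  {"x":-0.003,"y":0,"z":0.0002,"ax":0,"ay":0,"az":0},
])

```text
time_s: 8.05
eef_pos: [0.5389, 0.0085, 0.05]
tool_rot: [0.993, 0.121, 0.001, 0.0]
wrist_force: [1.1, 0.7, 7.0]
gripper_width: -0.0
grasp_force: 3.4
```

Call:
arm_command([
  {"x":-0.003,"y":0,"z":0.0003,"ax":0,"ay":0,"az":0},
  {"x":-0.003,"y":0,"z":0.0003,"ax":0,"ay":0,"az":0},
])

```text
time_s: 8.3
eef_pos: [0.5333, 0.0071, 0.0495]
tool_rot: [0.993, 0.121, 0.001, -0.0]
wrist_force: [1.9, -0.1, 8.5]
gripper_width: 0.004
grasp_force: 3.8
```

Call:
arm_command([
  {"x":-0.004,"y":0,"z":0.0002,"ax":0,"ay":0,"az":0},
  {"x":-0.004,"y":0,"z":0.0002,"ax":0,"ay":0,"az":0},
  {"x":-0.004,"y":0,"z":0.0002,"ax":0,"ay":0,"az":0},
])

```text
time_s: 8.68
eef_pos: [0.5214, 0.0042, 0.0487]
tool_rot: [0.993, 0.121, 0.001, -0.0]
wrist_force: [1.1, 0.6, 6.5]
gripper_width: 0.002
grasp_force: 3.1
```

```bash
python3 look.py
```

```text
top blue n 198 x [ 7.1 25.2] y [12.3 88.3] z 53.4 slope 0.0081
side blue n 346 x [-95.5  23.6] y [ 6.4 90.8] z 49.3 slope 0.0782
tip dock [-46.8  49.5] [0.6 0.1 6.5]
```

Call:
arm_command([
  {"x":-0.004,"y":0,"z":0.0002,"ax":0,"ay":0,"az":0},
  {"x":-0.004,"y":0,"z":0.0002,"ax":0,"ay":0,"az":0},
  {"x":-0.004,"y":0,"z":0.0002,"ax":0,"ay":0,"az":0},
  {"x":-0.004,"y":0,"z":0.0002,"ax":0,"ay":0,"az":0},
])

```text
time_s: 9.28
eef_pos: [0.506, 0.0004, 0.0479]
tool_rot: [0.993, 0.121, 0.001, -0.0]
wrist_force: [2.0, -0.1, 6.6]
gripper_width: 0.006
grasp_force: 3.3
```

Call:
arm_command([
  {"x":-0.004,"y":0,"z":0.0002,"ax":0,"ay":0,"az":0},
  {"x":-0.004,"y":0,"z":0.0001,"ax":0,"ay":0,"az":0},
  {"x":-0.004,"y":0,"z":0.0002,"ax":0,"ay":0,"az":0},
  {"x":-0.004,"y":0,"z":0.0001,"ax":0,"ay":0,"az":0},
])

```text
time_s: 9.78
eef_pos: [0.4906, -0.0034, 0.0473]
tool_rot: [0.993, 0.121, 0.001, -0.0]
wrist_force: [1.8, 0.7, 7.0]
gripper_width: 0.006
grasp_force: 3.4
```

```bash
python3 look.py
```

```text
top blue n 341 x [-35.4  -6.5] y [10.6 88.4] z 50.5 slope 0.05
side blue n 313 x [-127.3   -8. ] y [ 7.1 91.2] z 47.9 slope 0.0508
tip dock [-78.4  49.5] [1.2 0.6 8.2]
```

Call:
arm_command([
  {"x":-0.004,"y":0,"z":0.0001,"ax":0,"ay":0,"az":0},
  {"x":-0.004,"y":0,"z":0.0001,"ax":0,"ay":0,"az":0},
  {"x":-0.004,"y":0,"z":0.0001,"ax":0,"ay":0,"az":0},
])

```text
time_s: 10.25
eef_pos: [0.4789, -0.0063, 0.047]
tool_rot: [0.993, 0.121, 0.001, -0.0]
wrist_force: [2.2, 0.3, 7.9]
gripper_width: 0.005
grasp_force: 3.4
```

Call:
arm_command([
  {"x":-0.003,"y":0,"z":0.0001,"ax":0,"ay":0,"az":0},
  {"x":-0.002,"y":0,"z":0,"ax":0,"ay":0,"az":0},
])

```text
time_s: 10.5
eef_pos: [0.4735, -0.0077, 0.0467]
tool_rot: [0.993, 0.121, 0.001, 0.0]
wrist_force: [-0.7, 0.6, -0.6]
gripper_width: 0.005
grasp_force: 0.0
```

Call:
arm_command([
  {"x":-0.0015,"y":0,"z":0,"ax":0,"ay":0,"az":0},
  {"x":0,"y":0,"z":0,"ax":0,"ay":0,"az":0},
])

```text
time_s: 10.75
eef_pos: [0.4705, -0.0083, 0.0458]
tool_rot: [0.993, 0.121, -0.001, 0.0]
wrist_force: [0.0, 0.4, -0.3]
gripper_width: 0.005
grasp_force: 0.0
```

```bash
python3 look.py
```

```text
top blue n 427 x [-61.8 -23.1] y [10.3 88.2] z 44.2 slope -0.0003
side blue n 324 x [-142.9  -23.6] y [ 9.1 88.7] z 43.5 slope -0.0064
tip dock [-98.   49.7] [-0.4  0.1  0.2]
```

The force vanished and the cover now reads level at z ≈ 44 mm, so the tray has dropped. Lifting clear and checking.

Call:
arm_command([
  {"x":0,"y":0,"z":-0.02,"ax":0,"ay":0,"az":0},
  {"x":0,"y":0,"z":-0.05,"ax":0,"ay":0,"az":0},
  {"x":0,"y":0,"z":-0.05,"ax":0,"ay":0,"az":0},
  {"x":0,"y":0.05,"z":-0.03,"ax":0,"ay":0,"az":0},
  {"x":0,"y":0.06,"z":0,"ax":0,"ay":0,"az":0},
  {"x":0,"y":0.06,"z":0,"ax":0,"ay":0,"az":0},
  {"x":0,"y":0.05,"z":0,"ax":0,"ay":0,"az":0},
  {"x":0,"y":0,"z":0,"ax":0,"ay":0,"az":0},
  {"x":0,"y":0,"z":0,"ax":0,"ay":0,"az":0},
])

```text
time_s: 11.98
eef_pos: [0.524, -0.2208, 0.1958]
tool_rot: [0.993, 0.121, -0.0, -0.001]
wrist_force: [-0.4, 1.1, -0.3]
gripper_width: 0.003
grasp_force: 0.0
```

```bash
python3 look.py 9
```

```text
top blue n 1099 x [-142.9  -23.9] y [10.  88.7] z 44.3 slope 0.0012
side blue n 629 x [-144.   -55.8] y [ 9.1 92.6] z 43.8 slope -0.0249
tip dock [ -97.3 -168.7] [ 1.3 -0.2  0.1]
```

View pics/top9.png

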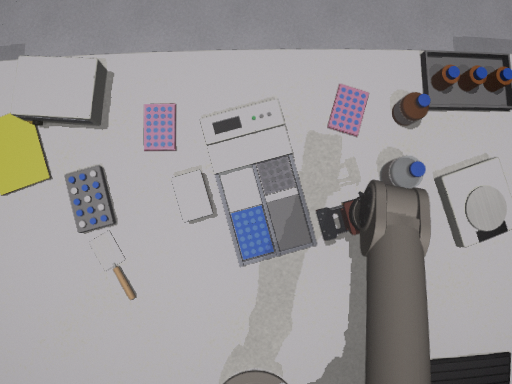

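Top view: the blue cover now fills the nest of the left lane, around (251,232), and is level. The grey tray at (277,175), the bottle and the pink look-alikes look unmoved. The arm hides the beaker, so I'll check the side view.

View pics/side9.png

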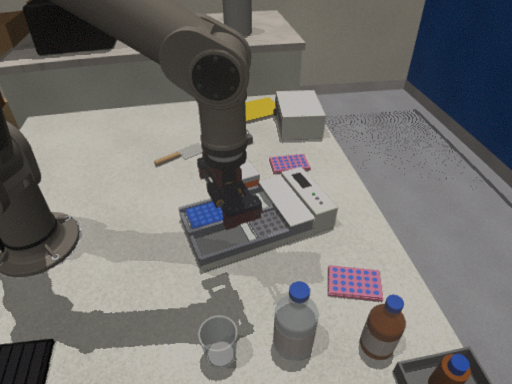

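Side view: the beaker (219,340) and bottle (295,325) are where they started, and the blue tray lies flat in the nest at (205,215).

```bash
python3 -c "
from station import env
print(env.finish_job())"
```

```text
the job is handed in; nothing more can be done
None
```

The blue tray lies flat and fully down in the nest at the front of its own (left) lane, with the grey tray and the rest of the bench left as they were; I pressed with no more than about 8.5 N, and the job is handed in at about 12 s.

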